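# Make room in the row of tea tins and put number three back

### The job

Put the tea tin with three dots (red lid) back in its place in the numbered row: slide the tins with two and four dots apart along the tray, without lifting them out, until the tin fits, then stand it upright on the tray floor between them, square with the row. In the end it should stand close to both neighbours, with no gap much wider than a finger.

Things in the scene. Friction and masses are not known exactly. Their poses are not given: they have to be found in the camera images.
- tin3_mid (a point): Cream tea tin, red lid, three dots on lid and faces: 64 (x) by 48 (y) by 50 mm high; bamboo bar handle on the lid's middle, 14 thick (x), 36 long (y), 50 to 80 mm above the underside, to lift or drag it by. 0.14 kg. Point: centre, 40 mm above the underside; z up. Starts on the shelf, near side of the tray, turned up to 30 degrees, beside like tins with purple (six dots) and black lid (no dots).
- tin2_mid (a point): Cream tea tin, green lid, two dots on lid and faces: 64 (x) by 48 (y) by 50 mm high; bamboo bar handle on the lid's middle, 14 thick (x), 36 long (y), 50 to 80 mm above the underside, to lift or drag it by. 0.14 kg. Point: centre, 40 mm above the underside; z up. Stands in the tray; the one-dot tin (yellow lid) touches its left (+y) side.
- tin4_mid (a point): Cream tea tin, blue lid, four dots on lid and faces: 64 (x) by 48 (y) by 50 mm high; bamboo bar handle on the lid's middle, 14 thick (x), 36 long (y), 50 to 80 mm above the underside, to lift or drag it by. 0.14 kg. Point: centre, 40 mm above the underside; z up. Stands in the tray right (-y) of the two-dot tin; dragged sideways, it pushes the five-dot tin (white lid) along.
- tray: Fixed dark wood tray, 96 (x) by 404 (y) by 16 mm high, rims 6 mm thick, floor 6 mm above its underside, where its origin lies (centre). y runs along the row to the robot's left, x away from the robot. Row from the left: one, two, four, five dots, like tins, square with the tray, 48.5 mm apart centre to centre. Each half can slide outward by at least 75 mm before the tray's end.
Not all that is in view belongs to the job. Leave any pink look-alike of the part that bears tin3_mid alone. Leave any pink look-alike of the part that bears tin4_mid alone.

How it is judged:
On the way:
1. the two- and four-dot tins have been slid apart far enough for the tin, both still in the tray, the three-dot tin still out (horizontal distance between tin2_mid and tin4_mid above 0.0965 m and z of each of tin2_mid, tin4_mid in the frame of tray below 0.051 m and angle between each of tin2_mid, tin4_mid's own z axis and vertical below 0.15 rad and x of tin2_mid in the frame of tray between -0.018 and 0.018 m and x of tin4_mid in the frame of tray between -0.018 and 0.018 m and x of tin3_mid in the frame of tray below -0.06 m), for 0.2 s.
At the end, for the whole second after the job is handed in: The three-dot tin stands at rest on the tray floor (within 5 mm), upright within 8 degrees and square with the tray within 12 degrees, between the two-dot tin on its left and the four-dot tin on its right (either way round), gap to each under 27 mm; these two also stand upright on the tray floor (z of each of tin2_mid, tin3_mid, tin4_mid in the frame of tray below 0.051 m and angle between each of tin2_mid, tin3_mid, tin4_mid's own z axis and vertical below 0.15 rad and x of tin2_mid in the frame of tray between -0.018 and 0.018 m and x of tin3_mid in the frame of tray between -0.018 and 0.018 m and x of tin4_mid in the frame of tray between -0.018 and 0.018 m and y of tin3_mid in the frame of tin2_mid below -0.03 m and y of tin3_mid in the frame of tin4_mid above 0.03 m and horizontal distance between each of tin2_mid, tin4_mid and tin3_mid below 0.075 m and angle between the x axis of tin3_mid and the x axis of tray, either way round below 0.22 rad and linear speed of tin3 below 0.02 m/s); the robot touches nothing.
It fails at once if the two-dot tin is lifted out of the tray (more than 25 mm) or knocked over (z of tin2_mid in the frame of tray above 0.071 m or angle between tin2_mid's own z axis and vertical above 0.7 rad).
It fails at once if the four-dot tin is lifted out of the tray (more than 25 mm) or knocked over (z of tin4_mid in the frame of tray above 0.071 m or angle between tin4_mid's own z axis and vertical above 0.7 rad).
It also fails if it takes over 54 s, if anything falls off the work surface, if the arm or the gripper's body presses on something with over 40 N, if the wrist force passes 120 N, or if a joint passes its speed limit or range.

### The arm

A 7-joint arm with a two-finger parallel gripper is mounted at the origin on the work surface. World frame = base frame: x ahead of the robot, y to its left, z up, the work surface at z = 0. Lengths are in m, angles in rad, forces in N, time in s.
With the tool pointing down it reaches from about 0.4 to 0.9 m from the base axis. Payload 5.5 kg.
Tool frame: the origin (TCP) lies on the centre line of the jaws, within the pads' length; the fingertips stand 17 mm ahead of it and the grasp point (between the pads) lies 2 mm behind it; x points along the fingers, y is the direction in which the jaws open and shut, and the axes are right-handed (so a half turn about x gives the same grasp; the last joint's range is limited). The gripper opens to 92 mm and grips with 3 to 60 N. Pads are 19 mm wide; open, the fingers measure 130 mm over their backs; the gripper's body (75 mm by 190 mm) begins 47 mm behind the grasp point.
Start: joints at [1.4, 0.501, -0.427, 1.55, 0.221, 1.138, -0.21], TCP at [0.273, -0.59, 0.244] pointing down, gripper open.
Joint ranges: [-2.88, 2.88], [-0.31, 2.03], [-1.54, 1.56], [0.2, 2.42], [-1.41, 4.55], [0.19, 2.02], [-2.57, 2.57]. Speed limits (rad/s): [2.57, 2.57, 3.14, 3.14, 3.14, 3.14, 3.14].

### API

Orientations are given as a unit quaternion [w, x, y, z].
In Python, from plant import * gives the robot as it stands.
- The arm moves only by the tool move_arm, never from a script. Its argument "rows" is text: rows parted by semicolons, each of 5 numbers parted by spaces: the shift along the tool's x, y, z in m, then the turn about the tool's x in degrees, then the finger opening in m, from 0 to 0.0918. In form: dx dy dz yaw claw; .... A call has 1 to 10 rows; each row shifts and turns the pose as measured when the row begins, along the tool's axes as they then stand; what a row does not reach is not made up. A row lasts 1/12 s, in which the tool goes at most 41.7 mm and 7.16 degrees, less where a joint would pass 70% of its speed; a pose out of reach is approached as far as the arm can. A call with a gripper value outside its range is refused whole. The fingers move at their own pace and stop on an object; "grip_force" is the grip in N (left out, the last holds). Time passes only in rows, so rows that do not move let the fingers close. It gives the time, the measured TCP pose, the force and the opening at its end, in the units of the state.
- get_state(): the state, without advancing time (a new reading comes with each control period).
- grab_frame(name): name is "side" or "top"; returns the picture (384x512x3 uint8, blue, green, red); there is no depth.
- calibration(name): a dict with "camera_matrix" (3x3 intrinsics, pixels), "R" (3x3) and "t" (3): a world point X has camera coordinates R X + t. Camera axes: x right, y down, z forward; pixel columns grow to the right and rows downward; lengths in m; the calibration is good to about 2 mm. A picture is of the moment at which its call begins. calibration takes no time and is no camera call.
- job_done(): hands the job in, once; it reports no verdict.
The state is a dict: "t": time; "joint_positions": joint angles; "dq": joint speeds; "joint_torque": joint torques, N m; "eef_pos": TCP position; "ee_rot": TCP orientation; "wrist_force": force on the tool from outside, world axes, zero at the start; "wrist_torque": the same for the moment, N m; "finger_gap": finger opening in m.
Only numpy, scipy, OpenCV 4.12 (cv2) and the standard library are available. Lean on these libraries where they do the work, as an engineer would, in place of code of your own. Each camera call takes 0.05 s, during which the arm holds its last target. There are 200 camera calls.

## Working session

There is one attempt and no reset: what is moved stays moved. The work goes in short steps, Python scripts to look and compute and a tool call to move; the robot and the scene stay as the last step left them, time stands still between calls to the robot, and variables do not carry over. Pictures are saved under pics/ and viewed, about 8 in all and at most 12, crops included, and the job is handed in when it is done.

Besides the shell and the picture viewer there is one more tool, called after "Emit:" by a JSON object that holds its "method" and its "body", one argument or row to a line. move_arm: Moves the arm, as the interface text tells. Its arguments: {"type":"object","properties":{"rows":{"type":"string"},"grip_force":{"type":"number"}},"required":["rows"]}

```bash
mkdir -p pics; ls; python3 - <<'E'
from plant import *
import cv2
for n in("top","side"):
    cv2.imwrite(f"pics/{n}0.png",grab_frame(n)); c=calibration(n); print(n,c)
print(get_state())
E
```

```text
pics
top {'camera_matrix': array([[379.52809779,   0.        , 255.93440926],
       [  0.        , 379.52809779, 193.98469144],
       [  0.        ,   0.        ,   1.        ]]), 'R': array([[-2.42764456e-02, -9.99703238e-01, -2.02227974e-03],
       [-9.94957463e-01,  2.43580171e-02, -9.72950906e-02],
       [ 9.73154759e-02, -3.49896650e-04, -9.95253523e-01]]), 't': array([0.04942409, 0.55214074, 0.9576435 ])}
side {'camera_matrix': array([[440.85436354,   0.        , 252.55642255],
       [  0.        , 440.85436354, 191.72282508],
       [  0.        ,   0.        ,   1.        ]]), 'R': array([[-0.73287692, -0.68018359, -0.01554669],
       [-0.42888793,  0.47961087, -0.76552503],
       [ 0.52815392, -0.55436784, -0.64321826]]), 't': array([0.42696544, 0.2774327 , 0.60936032])}
{'t': 0.1, 'joint_positions': array([ 1.40019451,  0.50177351, -0.42679415,  1.55134906,  0.22083266,
        1.13831415, -0.21025138]), 'dq': array([-0.00025175, -0.0039912 , -0.00048004, -0.00354981,  0.00022836,
        0.00063523, -0.00208414]), 'joint_torque': array([-1.13517538e-02, -5.67873073e+01, -5.83887979e+00, -2.79911453e+01,
       -6.91838237e-02,  2.40544713e-02,  3.31482613e-05]), 'eef_pos': array([ 0.27290087, -0.58926461,  0.2427672 ]), 'ee_rot': array([-0.15158849, -0.69040454, -0.1528249 ,  0.69065697]), 'wrist_force': array([ 0.34626818, -0.3497389 ,  0.47114119]), 'wrist_torque': array([-0.03533057,  0.01005388, -0.01618436]), 'finger_gap': 0.09146048976096936}
```

View pics/top0.png

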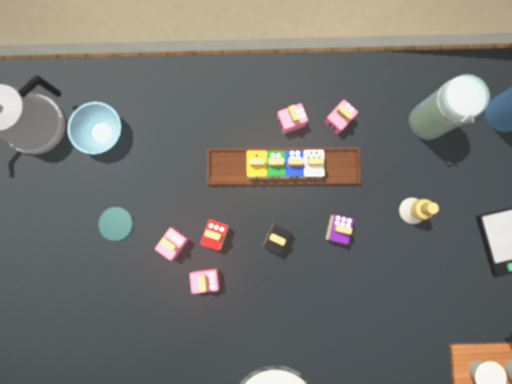

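View pics/side0.png

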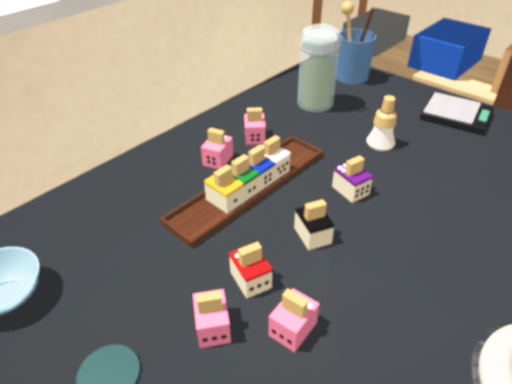

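The top view shows the tray around (284,167), with the yellow, green, blue and white tins at (257–315,163). The red-lid tin is at (214,235) with pink look-alikes nearby at (171,244) and (204,281). The side view agrees.

```bash
cat > h.py <<'E'
from plant import *
import cv2, numpy as np
def ray(n,px,z):
    c=calibration(n); K,R,t=c["camera_matrix"],c["R"],c["t"]
    d=R.T@np.linalg.inv(K)@np.array([px[0],px[1],1.]); o=-R.T@t
    return (o+d*(z-o[2])/d[2])
def blob(n,im,lo,hi,box,z):
    """largest colour blob in box(x0,y0,x1,y1) -> plane points rect"""
    hsv=cv2.cvtColor(im,cv2.COLOR_BGR2HSV); m=cv2.inRange(hsv,np.array(lo),np.array(hi))
    k=np.zeros_like(m); x0,y0,x1,y1=box; k[y0:y1,x0:x1]=m[y0:y1,x0:x1]
    cs,_=cv2.findContours(k,cv2.RETR_EXTERNAL,cv2.CHAIN_APPROX_NONE)
    c=max(cs,key=cv2.contourArea)
    P=np.array([ray(n,p[0],z)[:2] for p in c],np.float32)
    (x,y),(w,h),a=cv2.minAreaRect(P*1000)
    return dict(c=(round(x),round(y)),wh=(round(w),round(h)),a=round(a,1),px=c[:,0].mean(0).round(1),area=cv2.contourArea(c))
HANDLE=([15,50,150],[28,170,255])
E
python3 - <<'E'
from h import *
im=grab_frame("top")
hsv=cv2.cvtColor(im,cv2.COLOR_BGR2HSV)
for p in [(212,236),(257,164),(276,162),(257,155),(276,171),(296,171),(210,170),(340,165),(209,242)]: print(p,hsv[p[1],p[0]])
print("tray",blob("top",im,[0,60,30],[25,255,160],(195,140,372,195),.016))
for nm,x in (("1",257),("2",276),("4",295),("5",314)): 
    try: print(nm,blob("top",im,*HANDLE,(x-10,156,x+10,168),.086))
    except Exception as e: print(nm,e)
print("red",blob("top",im,[0,150,120],[9,255,255],(195,212,235,258),.05), blob("top",im,*HANDLE,(195,212,235,258),.08))
print("green",blob("top",im,[40,100,60],[80,255,255],(260,145,295,185),.056))
print("blue",blob("top",im,[100,150,100],[130,255,255],(280,145,310,185),.056))
a=cv2.resize(im[140:260,190:370],None,fx=4.4,fy=4.4,interpolation=cv2.INTER_CUBIC); cv2.imwrite("pics/c1.png",a)
E
```

```text
(212, 236) [ 29  56 247]
(257, 164) [ 22 108 231]
(276, 162) [ 29  62 248]
(257, 155) [ 21 158 225]
(276, 171) [ 64 129 217]
(296, 171) [112 152 242]
(210, 170) [ 11 128 120]
(340, 165) [ 11 132 154]
(209, 242) [  0 161 247]
tray {'c': (627, -37), 'wh': (407, 102), 'a': 88.6, 'px': array([283.2, 166. ]), 'area': 5654.5}
1 {'c': (624, 31), 'wh': (25, 41), 'a': 5.5, 'px': array([259.3, 163.6]), 'area': 55.5}
2 {'c': (626, -15), 'wh': (34, 17), 'a': 88.6, 'px': array([276.1, 162.4]), 'area': 41.5}
4 {'c': (624, -63), 'wh': (32, 10), 'a': 88.1, 'px': array([294.9, 162.8]), 'area': 24.5}
5 {'c': (625, -112), 'wh': (37, 20), 'a': 87.6, 'px': array([314.8, 162.3]), 'area': 52.5}
red {'c': (443, 148), 'wh': (48, 48), 'a': 69.3, 'px': array([213.6, 240.8]), 'area': 153.5} {'c': (452, 145), 'wh': (39, 16), 'a': 70.3, 'px': array([212.1, 234.5]), 'area': 86.0}
green {'c': (629, -16), 'wh': (43, 64), 'a': 88.4, 'px': array([274.1, 161.5]), 'area': 191.5}
blue {'c': (607, -63), 'wh': (39, 13), 'a': 82.8, 'px': array([294.4, 170.4]), 'area': 42.5}
```

View pics/c1.png

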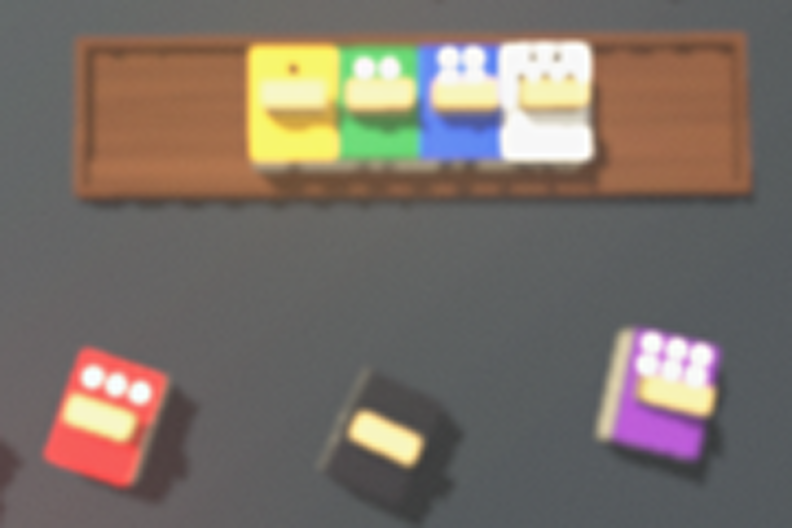

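The crop confirms the order of one, two, four and five dots in the tray. Red has three dots at about (213,236) in the full image, and its handle is turned about -20°.

```bash
cat >> h.py <<'E'
from scipy.spatial.transform import Rotation as Ro
def plan(x,y,z,yaw):
    """shift in tool axes to reach world point; turn so tool y lies along (cos yaw, sin yaw)"""
    s=get_state(); w,a,b,c=s["ee_rot"]; R=Ro.from_quat([a,b,c,w]).as_matrix()
    ty=R[:,1]; tz=R[:,2]
    d=R.T@(np.array([x,y,z])-s["eef_pos"])
    cur=np.degrees(np.arctan2(ty[1],ty[0])); des=yaw-cur; des=(des+90)%180-90
    print("t",round(s["t"],2),"pos",s["eef_pos"].round(4),"tooly",ty.round(3),"toolz",tz.round(3),"tilt",R[:,0].round(3))
    print("shift tool mm",(d*1000).round(1),"turn about tool x (down) deg",round(-des,1),"q7",round(s["joint_positions"][6],2),"F",s["wrist_force"].round(1),"gap",round(s["finger_gap"],4))
E
python3 -c "
from h import *
plan(.627,-.064,.15,-1.4)"
```

```text
t 0.15 pos [ 0.273  -0.5894  0.2429] tooly [ 0.42  -0.907 -0.001] toolz [-0.907 -0.42  -0.   ] tilt [-0.001  0.001 -1.   ]
shift tool mm [  93.5 -327.7 -542.1] turn about tool x (down) deg -63.7 q7 -0.21 F [-0.4 -0.1 -0.2] gap 0.092
```

Emit:
{"method": "move_arm", "body": {
  "rows": "0 -0.02 -0.033 0 0.05; 0 -0.02 -0.033 0 0.05; 0 -0.02 -0.033 0 0.05; 0 -0.02 -0.033 0 0.05; 0 -0.02 -0.033 0 0.05; 0 -0.02 -0.033 0 0.05; 0 -0.02 -0.033 0 0.05; 0 -0.02 -0.033 0 0.05; 0 -0.02 -0.033 0 0.05; 0 -0.02 -0.033 0 0.05",
  "grip_force": 15
}}

```text
t: 0.98
eef_pos: [0.4876, -0.2688, 0.2375]
ee_rot: [-0.143, -0.689, -0.144, 0.695]
wrist_force: [0.7, -0.3, 0.3]
finger_gap: 0.0501
```

Emit:
{"method": "move_arm", "body": {
  "rows": "0 -0.02 -0.033 0 0.05; 0 -0.02 -0.033 0 0.05; 0 -0.02 -0.033 0 0.05; 0 -0.02 -0.033 0 0.05; 0 0 0 -7 0.05; 0 0 0 -7 0.05; 0 0 0 -7 0.05; 0 0 0 -7 0.05; 0 0 0 -7 0.05; 0 0 0 -7 0.05"
}}

```text
t: 1.82
eef_pos: [0.5849, -0.1165, 0.2354]
ee_rot: [-0.385, -0.59, -0.391, 0.592]
wrist_force: [-0.4, -0.0, 0.3]
finger_gap: 0.05
```

```bash
python3 -c "
from h import *
plan(.627,-.064,.15,-1.4)"
```

```text
t 1.82 pos [ 0.5849 -0.1165  0.2354] tooly [ 0.917 -0.398 -0.01 ] toolz [-0.398 -0.917 -0.003] tilt [-0.007  0.007 -1.   ]
shift tool mm [ 85.5  18.5 -64.6] turn about tool x (down) deg -22.0 q7 -0.55 F [-0.4 -0.   0.3] gap 0.05
```

Emit:
{"method": "move_arm", "body": {
  "rows": "0 0 0 -7 0.05; 0 0 0 -7 0.05; 0 0 0 -7.1 0.05; 0 0 0 -1 0.05; 0.02 0.02 -0.027 0 0.05; 0.02 0.02 -0.027 0 0.05; 0.02 0 0 0 0.05; 0 0 0 0 0.05"
}}

```text
t: 2.48
eef_pos: [0.6258, -0.066, 0.172]
ee_rot: [-0.488, -0.507, -0.495, 0.509]
wrist_force: [-1.2, -1.0, -1.5]
finger_gap: 0.05
```

```bash
python3 -c "
from h import *
plan(.627,-.064,.15,-1.4)
a=grab_frame('side'); cv2.imwrite('pics/s1.png',cv2.resize(a[100:280,130:400],None,fx=2.9,fy=2.9,interpolation=cv2.INTER_CUBIC))"
```

```text
t 2.48 pos [ 0.6258 -0.066   0.172 ] tooly [ 0.999 -0.032 -0.009] toolz [-0.032 -0.999 -0.005] tilt [-0.009  0.005 -1.   ]
shift tool mm [22.   1.3 -1.9] turn about tool x (down) deg -0.4 q7 -0.35 F [-1.2 -1.  -1.5] gap 0.05
```

View pics/s1.png

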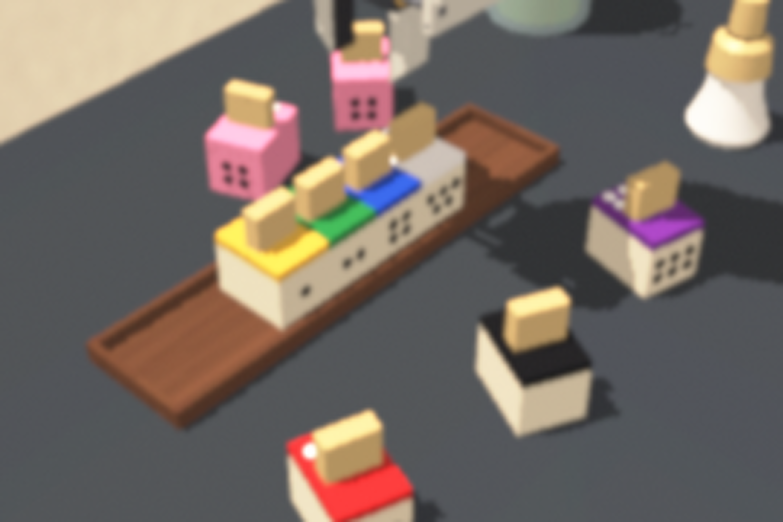

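The fingers hang over the row at the top of the crop (370,40), straddling the blue tin's line of sight. Nothing has been disturbed. I'll descend onto the blue handle.

Emit:
{"method": "move_arm", "body": {
  "rows": "0.03 0.001 -0.002 0 0.05; 0.03 0 0 0 0.05; 0.02 0 0 0 0.05; 0.01 0 0 0 0.05; 0 0 0 0 0.05"
}}

```text
t: 2.95
eef_pos: [0.6317, -0.0653, 0.0886]
ee_rot: [0.489, 0.512, 0.49, -0.509]
wrist_force: [-0.2, -0.0, 1.2]
finger_gap: 0.0501
```

```bash
python3 -c "
from h import *
plan(.627,-.064,.078,-1.4)"
```

```text
t 2.95 pos [ 0.6317 -0.0653  0.0886] tooly [ 0.999 -0.042  0.003] toolz [-0.042 -0.999 -0.003] tilt [ 0.003  0.003 -1.   ]
shift tool mm [10.6 -4.7 -1.1] turn about tool x (down) deg -1.0 q7 -0.42 F [-0.2 -0.   1.2] gap 0.0501
```

Emit:
{"method": "move_arm", "body": {
  "rows": "0.005 -0.005 -0.001 -1 0.05; 0.005 0 0 0 0.05; 0 0 0 0 0.05; 0 0 0 0 0.01; 0 0 0 0 0.01; 0 0 0 0 0.01; 0 0 0 0 0.01; 0 0 0 0 0.01"
}}

```text
t: 3.62
eef_pos: [0.6306, -0.0662, 0.0857]
ee_rot: [0.496, 0.51, 0.49, -0.503]
wrist_force: [-0.1, 1.2, 0.1]
finger_gap: 0.0217
```

```bash
python3 -c "
from h import *
plan(.627,-.064,.078,-1.4)"
```

```text
t 3.62 pos [ 0.6306 -0.0662  0.0857] tooly [ 1.    -0.027  0.013] toolz [-0.027 -1.    -0.001] tilt [ 0.013  0.001 -1.   ]
shift tool mm [ 7.7 -3.7 -2.1] turn about tool x (down) deg -0.2 q7 -0.42 F [-0.1  1.2  0.1] gap 0.0217
```

Emit:
{"method": "move_arm", "body": {
  "rows": "0 0 0 0 0.005; 0 0 0 0 0.005; 0 0 0 0 0.005; 0 0 0 0 0.005"
}}

```text
t: 3.95
eef_pos: [0.6305, -0.0662, 0.0858]
ee_rot: [0.496, 0.51, 0.49, -0.503]
wrist_force: [-0.1, -0.1, 0.1]
finger_gap: 0.0139
```

```bash
python3 -c "
from h import *
plan(.627,-.1,.083,-1.4)"
```

```text
t 3.95 pos [ 0.6305 -0.0662  0.0858] tooly [ 1.    -0.027  0.013] toolz [-0.027 -1.    -0.001] tilt [ 0.013  0.001 -1.   ]
shift tool mm [ 2.7 -2.6 33.9] turn about tool x (down) deg -0.2 q7 -0.42 F [-0.1 -0.1  0.1] gap 0.0139
```

Emit:
{"method": "move_arm", "body": {
  "rows": "0 0 0.008 0 0.005; 0 0 0.008 0 0.005; 0 0 0.008 0 0.005; 0 0 0.008 0 0.005; 0 0 0 0 0.005"
}}

```text
t: 4.37
eef_pos: [0.63, -0.0987, 0.0858]
ee_rot: [0.496, 0.511, 0.491, -0.502]
wrist_force: [0.5, 0.2, -0.6]
finger_gap: 0.0138
```

```bash
python3 -c "
from h import *
plan(.627,-.1,.085,-1.4)"
```

```text
t 4.37 pos [ 0.63   -0.0987  0.0858] tooly [ 1.    -0.025  0.014] toolz [-0.025 -1.    -0.004] tilt [ 0.014  0.004 -1.   ]
shift tool mm [ 0.8 -3.   1.4] turn about tool x (down) deg -0.1 q7 -0.36 F [ 0.5  0.2 -0.6] gap 0.0138
```

Emit:
{"method": "move_arm", "body": {
  "rows": "0 0 0 0 0.05; 0 0 0 0 0.05; 0 0 0 0 0.05; 0 0 0 0 0.05; -0.025 0 0 0 0.05; -0.03 0 0 0 0.05; 0 0 -0.04 0 0.05; 0 0 -0.04 0 0.05; 0 0 0 0 0.05; 0 0 0 0 0.05"
}}

```text
t: 5.2
eef_pos: [0.631, -0.0234, 0.1423]
ee_rot: [0.494, 0.512, 0.488, -0.506]
wrist_force: [0.0, -1.4, 0.1]
finger_gap: 0.05
```

```bash
python3 -c "
from h import *
plan(.63,-.015,.083,-1.4)
a=grab_frame('side'); cv2.imwrite('pics/s2.png',cv2.resize(a[100:280,130:400],None,fx=2.9,fy=2.9,interpolation=cv2.INTER_CUBIC))"
```

```text
t 5.2 pos [ 0.631  -0.0234  0.1423] tooly [ 0.999 -0.035  0.012] toolz [-0.035 -0.999  0.   ] tilt [ 0.012 -0.001 -1.   ]
shift tool mm [59.3 -2.  -8.4] turn about tool x (down) deg -0.6 q7 -0.45 F [ 0.  -1.4  0.1] gap 0.05
```

View pics/s2.png

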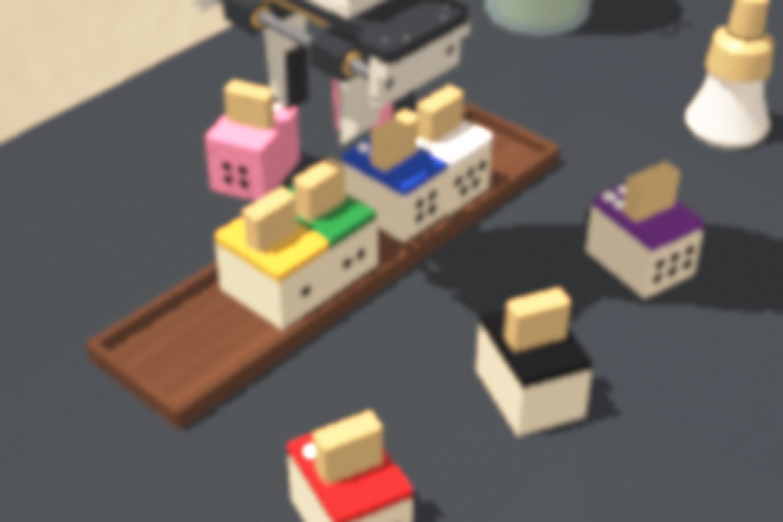

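Blue (400,185) and white (465,150) slid right together and still stand upright in the tray. Green (320,210) has not moved. Next I'll go down onto green.

Emit:
{"method": "move_arm", "body": {
  "rows": "0.025 -0.002 -0.009 0 0.05; 0.025 0 0 0 0.05; 0.01 0 0 0 0.05; 0 0 0 0 0.05; 0 0 0 0 0.005; 0 0 0 0 0.005; 0 0 0 0 0.005; 0 0 0 0 0.005; 0 0 0 0 0.005; 0 0 0 0 0.005"
}}

```text
t: 6.08
eef_pos: [0.633, -0.0178, 0.0848]
ee_rot: [0.495, 0.514, 0.485, -0.506]
wrist_force: [-0.5, 0.4, -1.2]
finger_gap: 0.0147
```

Emit:
{"method": "move_arm", "body": {
  "rows": "0 0 0 0 0.005; 0 0 0 0 0.005"
}}

```text
t: 6.25
eef_pos: [0.6333, -0.018, 0.0855]
ee_rot: [0.495, 0.514, 0.485, -0.505]
wrist_force: [0.5, -0.1, -1.4]
finger_gap: 0.0141
```

```bash
python3 -c "
from h import *
plan(.63,.017,.083,-1.4)"
```

```text
t 6.25 pos [ 0.6333 -0.018   0.0855] tooly [ 0.999 -0.039  0.019] toolz [-0.039 -0.999  0.002] tilt [ 0.019 -0.002 -1.   ]
shift tool mm [  2.4  -4.7 -34.9] turn about tool x (down) deg -0.8 q7 -0.51 F [ 0.5 -0.1 -1.4] gap 0.0141
```

Emit:
{"method": "move_arm", "body": {
  "rows": "0 0 -0.008 0 0.005; 0 0 -0.008 0 0.005; 0 0 -0.008 0 0.005; 0 0 -0.008 0 0.005; 0 0 0 0 0.005; 0 0 0 0 0.05; 0 0 0 0 0.05; 0 0 0 0 0.05; 0 0 0 0 0.05; -0.03 0 0 0 0.05"
}}

```text
t: 7.08
eef_pos: [0.6304, 0.0184, 0.1107]
ee_rot: [0.494, 0.511, 0.488, -0.507]
wrist_force: [-0.3, -1.3, -0.4]
finger_gap: 0.0427
```

Emit:
{"method": "move_arm", "body": {
  "rows": "-0.03 0 0 0 0.05; -0.02 0 0 0 0.05; 0 -0.04 0 0 0.05; 0 -0.04 0 0 0.05; 0 -0.04 0 0 0.05; 0 0 -0.04 0 0.05; 0 0 -0.04 0 0.05; 0 0 0 7 0.05; 0 0 0 7 0.05; 0 0 0 4 0.05"
}}

```text
t: 7.92
eef_pos: [0.5081, 0.0943, 0.1638]
ee_rot: [0.402, 0.587, 0.392, -0.582]
wrist_force: [0.4, -1.0, 0.1]
finger_gap: 0.0497
```

```bash
python3 - <<'E'
from h import *
plan(.451,.146,.15,-19.7)
im=grab_frame('top'); s=grab_frame("side")
print("red handle",blob("top",im,*HANDLE,(195,212,235,258),.08))
print("green",blob("top",im,[40,100,60],[80,255,255],(240,145,295,185),.056))
print("blue",blob("top",im,[105,120,80],[130,255,255],(280,145,330,185),.056))
a=cv2.resize(im[130:265,150:370],None,fx=3.5,fy=3.5,interpolation=cv2.INTER_CUBIC); cv2.imwrite("pics/c2.png",a)
E
```

```text
t 7.92 pos [0.5081 0.0943 0.1638] tooly [ 0.93  -0.368  0.016] toolz [-0.368 -0.93   0.002] tilt [ 0.014 -0.008 -1.   ]
shift tool mm [ 12.6 -72.4 -27.1] turn about tool x (down) deg -1.9 q7 -0.98 F [ 0.4 -1.   0.1] gap 0.0497Traceback (most recent call last):
  File "<stdin>", line 4, in <module>
  File "h.py", line 12, in blob
    c=max(cs,key=cv2.contourArea)
ValueError: max() iterable argument is empty
```

```bash
python3 - <<'E'
from h import *
s=grab_frame("side")
cv2.imwrite("pics/s3.png",cv2.resize(s[90:310,130:400],None,fx=2.7,fy=2.7,interpolation=cv2.INTER_CUBIC))
E
```

```text
(no output)
```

View pics/s3.png

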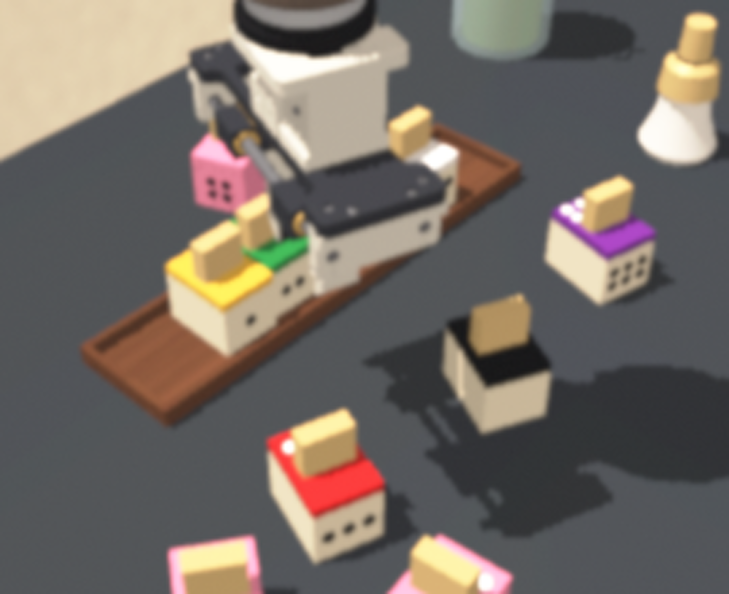

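Green and yellow have slid left (240,270), upright and inside the tray. Red is undisturbed at (330,480). I'll move on to red.

Emit:
{"method": "move_arm", "body": {
  "rows": "0 -0.036 -0.014 0 0.05; 0 -0.036 -0.014 -2 0.05; 0 0 0 0 0.05; 0 0 0 0 0.05"
}}

```text
t: 8.4
eef_pos: [0.4523, 0.1442, 0.1626]
ee_rot: [0.417, 0.578, 0.405, -0.573]
wrist_force: [1.5, -0.7, -0.1]
finger_gap: 0.0499
```

```bash
python3 - <<'E'
from h import *
plan(.451,.146,.076,-19.7)
s=grab_frame("side"); c=calibration("side")
# two handle-top ends check: handle top face centre in side view
print(blob("side",s,[15,60,200],[30,140,255],(225,238,268,262),.08))
E
```

```text
t 8.4 pos [0.4523 0.1442 0.1626] tooly [ 0.946 -0.324  0.018] toolz [-0.324 -0.946  0.003] tilt [ 0.016 -0.009 -1.   ]
shift tool mm [86.5 -3.3 -1.5] turn about tool x (down) deg 0.8 q7 -1.05 F [ 1.5 -0.7 -0.1] gap 0.0499
{'c': (453, 150), 'wh': (48, 23), 'a': 84.0, 'px': array([247.5, 250.3]), 'area': 175.0}
```

Emit:
{"method": "move_arm", "body": {
  "rows": "0.03 -0.002 -0.001 0 0.05; 0.03 0 0 0 0.05; 0.02 0 0 0 0.05; 0.008 0 0 0 0.05; 0 0 0 0 0.05; 0 0 0 0 0.05"
}}

```text
t: 8.95
eef_pos: [0.4589, 0.1418, 0.0728]
ee_rot: [0.417, 0.58, 0.403, -0.571]
wrist_force: [0.8, 0.5, 0.5]
finger_gap: 0.0501
```

```bash
python3 - <<'E'
from h import *
plan(.452,.146,.076,-19.7)
E
```

```text
t 8.95 pos [0.4589 0.1418 0.0728] tooly [ 0.945 -0.326  0.023] toolz [-0.326 -0.945  0.001] tilt [ 0.022 -0.009 -1.   ]
shift tool mm [-3.4 -7.8 -1.7] turn about tool x (down) deg 0.7 q7 -1.2 F [0.8 0.5 0.5] gap 0.0501
```

Emit:
{"method": "move_arm", "body": {
  "rows": "-0.002 -0.008 -0.003 0 0.05; 0 0 0 0 0.05; 0 0 0 0 0.005; 0 0 0 0 0.005; 0 0 0 0 0.005; 0 0 0 0 0.005; 0 0 0 0 0.005; 0 0 0 0 0.005; 0 0 0 0 0.005; 0 0 0 0 0.005",
  "grip_force": 30
}}

```text
t: 9.78
eef_pos: [0.4559, 0.1484, 0.0801]
ee_rot: [0.418, 0.583, 0.402, -0.569]
wrist_force: [-0.1, -0.3, -0.8]
finger_gap: 0.0138
```

Emit:
{"method": "move_arm", "body": {
  "rows": "0 0 0 0 0.005; -0.02 0 0 0 0.005; -0.03 0 0 0 0.005; -0.03 0 0 0 0.005; 0 0 0 0 0.005"
}}

```text
t: 10.2
eef_pos: [0.4504, 0.1485, 0.1598]
ee_rot: [0.417, 0.58, 0.404, -0.571]
wrist_force: [0.8, 1.1, -1.3]
finger_gap: 0.0138
```

```bash
python3 - <<'E'
from h import *
plan(.629,-.04,.16,-1.4)
im=grab_frame('top')
for nm,x in (("2",261),("4",308)):
    try: print(nm,blob("top",im,*HANDLE,(x-10,155,x+10,169),.086))
    except Exception as e: print(nm,e)
for n,a in (("green",([40,100,60],[80,255,255],(240,145,295,185))),("blue",([105,120,80],[130,255,255],(280,145,330,185))),("tray",([0,60,30],[25,255,160],(195,140,372,195)))):
    print(n,blob("top",im,*a,.056 if n!="tray" else .016))
cv2.imwrite("pics/c3.png",cv2.resize(im[130:265,150:370],None,fx=3.5,fy=3.5,interpolation=cv2.INTER_CUBIC))
E
```

```text
t 10.2 pos [0.4504 0.1485 0.1598] tooly [ 0.945 -0.326  0.023] toolz [-0.326 -0.945  0.   ] tilt [ 0.022 -0.008 -1.   ]
shift tool mm [  5.1 230.3 120. ] turn about tool x (down) deg -17.6 q7 -1.07 F [ 0.8  1.1 -1.3] gap 0.0138
2 {'c': (634, 19), 'wh': (34, 15), 'a': 88.6, 'px': array([262.1, 159.1]), 'area': 77.0}
4 {'c': (628, -94), 'wh': (35, 15), 'a': 88.6, 'px': array([308.4, 160.1]), 'area': 74.0}
green {'c': (634, 17), 'wh': (48, 62), 'a': 88.6, 'px': array([262.3, 159.4]), 'area': 211.0}
blue {'c': (629, -95), 'wh': (63, 41), 'a': 0.7, 'px': array([303.9, 164.5]), 'area': 145.5}
tray {'c': (627, -37), 'wh': (407, 101), 'a': 89.2, 'px': array([286.6, 166.2]), 'area': 3224.0}
```

View pics/c3.png

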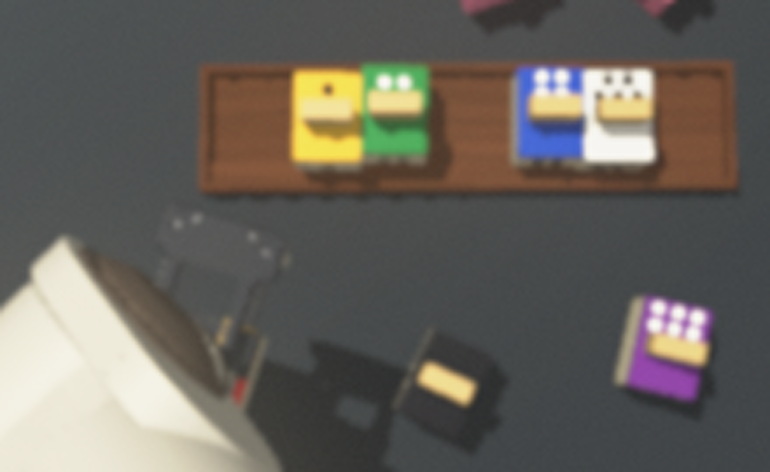

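Slot: green lid at (395,110) and blue at (550,115) in the crop, centres 113 mm apart, both seated. The red tin is in the grip at (240,390). Now I'll carry it over.

Emit:
{"method": "move_arm", "body": {
  "rows": "-0.025 0 0 -6 0.005; -0.025 0 0 -6 0.005; 0 0 0 -6 0.005; 0 0.026 0.026 0 0.005; 0 0.026 0.026 0 0.005; 0 0.026 0.026 0 0.005; 0 0.026 0.026 0 0.005; 0 0.026 0.026 0 0.005; 0 0.026 0.026 0 0.005; 0 0.02 0.02 0 0.005"
}}

```text
t: 11.08
eef_pos: [0.6208, -0.0331, 0.2026]
ee_rot: [0.508, 0.494, 0.498, -0.5]
wrist_force: [0.7, 0.1, -1.6]
finger_gap: 0.0135
```

Emit:
{"method": "move_arm", "body": {
  "rows": "0 0 0 0 0.005; 0 0 0 0 0.005"
}}

```text
t: 11.25
eef_pos: [0.6234, -0.0418, 0.1976]
ee_rot: [-0.504, -0.496, -0.495, 0.505]
wrist_force: [0.1, 1.6, -1.6]
finger_gap: 0.0137
```

```bash
python3 - <<'E'
from h import *
plan(.63,-.038,.15,-1.4)
E
```

```text
t 11.25 pos [ 0.6234 -0.0418  0.1976] tooly [ 1.    -0.001  0.001] toolz [-0.001 -1.     0.018] tilt [ 0.    -0.018 -1.   ]
shift tool mm [47.6  6.6 -4.6] turn about tool x (down) deg 1.3 q7 -0.37 F [ 0.1  1.6 -1.6] gap 0.0137
```

Emit:
{"method": "move_arm", "body": {
  "rows": "0.02 0.006 -0.005 1.3 0.005; 0.02 0 0 0 0.005; 0 0 0 0 0.005; 0 0 0 0 0.005"
}}

```text
t: 11.58
eef_pos: [0.6265, -0.037, 0.1518]
ee_rot: [-0.497, -0.5, -0.491, 0.512]
wrist_force: [0.5, -0.1, -1.1]
finger_gap: 0.0138
```

```bash
python3 - <<'E'
from h import *
plan(.63,-.038,.087,-1.4)
s=grab_frame("side")
cv2.imwrite("pics/s4.png",cv2.resize(s[90:290,130:350],None,fx=3,fy=3,interpolation=cv2.INTER_CUBIC))
E
```

```text
t 11.58 pos [ 0.6265 -0.037   0.1518] tooly [ 1.    -0.025 -0.005] toolz [-0.025 -1.     0.018] tilt [-0.006 -0.018 -1.   ]
shift tool mm [64.8  3.9 -0.3] turn about tool x (down) deg -0.0 q7 -0.43 F [ 0.5 -0.1 -1.1] gap 0.0138
```

View pics/s4.png

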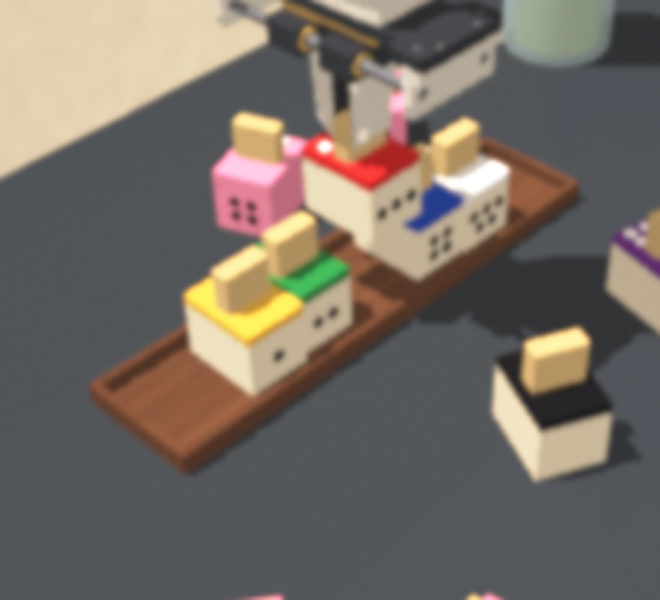

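The red tin hangs level and square above the slot at (360,190), between green and blue. I'll lower it.

Emit:
{"method": "move_arm", "body": {
  "rows": "0.02 0.002 0 0 0.005; 0.02 0 0 0 0.005; 0 0 0 0 0.005; 0 0 0 0 0.005"
}}

```text
t: 11.97
eef_pos: [0.6288, -0.0355, 0.1152]
ee_rot: [-0.499, -0.5, -0.49, 0.51]
wrist_force: [0.2, 0.1, -1.1]
finger_gap: 0.0139
```

```bash
python3 - <<'E'
from h import *
plan(.63,-.038,.086,-1.4)
E
```

```text
t 11.97 pos [ 0.6288 -0.0355  0.1152] tooly [ 1.    -0.021 -0.002] toolz [-0.021 -1.     0.019] tilt [-0.002 -0.019 -1.   ]
shift tool mm [29.2  1.3  2. ] turn about tool x (down) deg 0.2 q7 -0.45 F [ 0.2  0.1 -1.1] gap 0.0139
```

Emit:
{"method": "move_arm", "body": {
  "rows": "0.012 0 0.002 0 0.005; 0.01 0 0 0 0.005; 0 0 0 0 0.005; 0 0 0 0 0.005"
}}

```text
t: 12.3
eef_pos: [0.6306, -0.0376, 0.0957]
ee_rot: [-0.5, -0.501, -0.489, 0.509]
wrist_force: [-0.5, 0.3, -1.7]
finger_gap: 0.0138
```

```bash
python3 - <<'E'
from h import *
plan(.63,-.038,.086,-1.4)
E
```

```text
t 12.3 pos [ 0.6306 -0.0376  0.0957] tooly [ 1.    -0.021  0.003] toolz [-0.021 -1.     0.019] tilt [ 0.003 -0.019 -1.   ]
shift tool mm [ 9.7 -0.6  0.2] turn about tool x (down) deg 0.2 q7 -0.47 F [-0.5  0.3 -1.7] gap 0.0138
```

Emit:
{"method": "move_arm", "body": {
  "rows": "0.006 0 0 0 0.005; 0.004 0 0 0 0.005; 0 0 0 0 0.005; 0.003 0 0 0 0.005; 0 0 0 0 0.005"
}}

```text
t: 12.72
eef_pos: [0.6319, -0.0392, 0.0862]
ee_rot: [-0.501, -0.501, -0.487, 0.51]
wrist_force: [-0.2, -0.7, -1.9]
finger_gap: 0.0134
```

Emit:
{"method": "move_arm", "body": {
  "rows": "0.004 0 0 0 0.005; 0 0 0 0 0.005; 0.003 0 0 0 0.005; 0 0 0 0 0.005"
}}

```text
t: 13.05
eef_pos: [0.6353, -0.0396, 0.0853]
ee_rot: [-0.504, -0.502, -0.485, 0.509]
wrist_force: [-0.4, 0.7, -2.0]
finger_gap: 0.0139
```

Emit:
{"method": "move_arm", "body": {
  "rows": "0.006 -0.005 0 0 0.005; 0 0 0 0 0.005"
}}

```text
t: 13.22
eef_pos: [0.6379, -0.0394, 0.0855]
ee_rot: [0.508, 0.506, 0.48, -0.505]
wrist_force: [-0.6, 0.2, -1.4]
finger_gap: 0.0135
```

```bash
python3 - <<'E'
from h import *
plan(.63,-.038,.086,-1.4)
s=grab_frame("side")
cv2.imwrite("pics/s5.png",cv2.resize(s[100:230,160:320],None,fx=4.5,fy=4.5,interpolation=cv2.INTER_CUBIC))
E
```

```text
t 13.22 pos [ 0.6379 -0.0394  0.0855] tooly [ 0.999 -0.023  0.028] toolz [-0.024 -0.999  0.027] tilt [ 0.028 -0.028 -0.999]
shift tool mm [-0.7 -7.9 -1.2] turn about tool x (down) deg 0.1 q7 -0.49 F [-0.6  0.2 -1.4] gap 0.0135
```

View pics/s5.png

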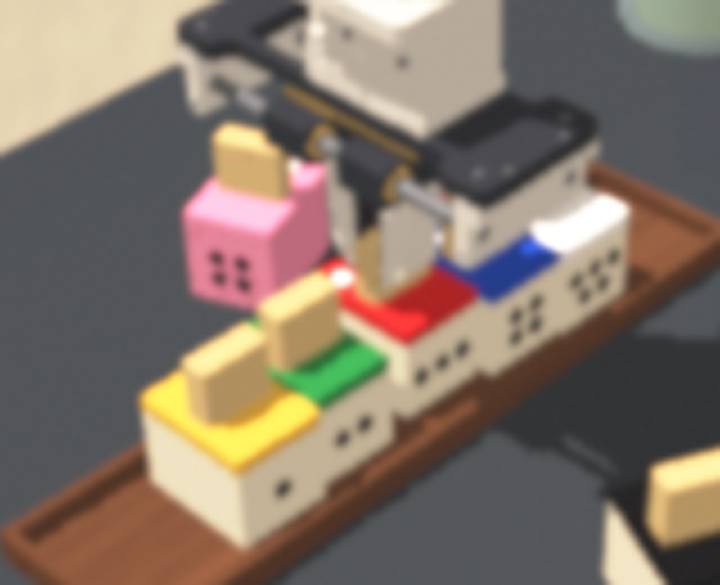

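Red now sits in the slot with its lid level with the neighbours (410,310), and the gripper body is clear. I'll shift it back a few mm in x, then release and rise.

Emit:
{"method": "move_arm", "body": {
  "rows": "0 -0.005 0 0 0.005; 0 0 0 0 0.005; 0 0 0 0 0.05; 0 0 0 0 0.05; 0 0 0 0 0.05; 0 0 0 0 0.05; 0 0 0 0 0.05",
  "grip_force": 10
}}

```text
t: 13.85
eef_pos: [0.6303, -0.0392, 0.0819]
ee_rot: [0.506, 0.505, 0.482, -0.506]
wrist_force: [0.9, 0.7, 0.7]
finger_gap: 0.0428
```

Emit:
{"method": "move_arm", "body": {
  "rows": "-0.03 0 0 0 0.05; -0.04 0 0 0 0.05; -0.04 0 0 0 0.05; 0 -0.04 0 0 0.05; 0 -0.04 0 0 0.05; 0 -0.04 0 0 0.05; 0 -0.04 0 0 0.05; 0 -0.04 0 0 0.05; 0 0 0 0 0.05; 0 0 0 0 0.05"
}}

```text
t: 14.68
eef_pos: [0.4182, -0.0312, 0.1873]
ee_rot: [-0.505, -0.504, -0.482, 0.509]
wrist_force: [0.8, 0.2, 0.3]
finger_gap: 0.0503
```

```bash
python3 - <<'E'
from h import *
plan(.63,-.038,.086,-1.4)
im=grab_frame("top");s=grab_frame("side")
for n,a in (("green",([40,100,60],[80,255,255],(230,145,295,185))),("red",([0,140,110],[6,255,255],(265,145,300,185))),("blue",([105,120,80],[130,255,255],(280,145,335,185))),("tray",([0,60,30],[25,255,160],(195,140,372,195)))):
    try: print(n,blob("top",im,*a,.056 if n!="tray" else .016))
    except Exception as e: print(n,e)
a=cv2.resize(im[135:195,195:375],None,fx=4.4,fy=4.4,interpolation=cv2.INTER_CUBIC)
b=cv2.resize(s[110:260,150:330],(396,330),interpolation=cv2.INTER_CUBIC)
c=np.zeros((594,792,3),np.uint8); c[:264]=a; c[264:594,:396]=b
cv2.imwrite("pics/f.png",c)
E
```

```text
t 14.68 pos [ 0.4182 -0.0312  0.1873] tooly [ 1.    -0.025  0.018] toolz [-0.025 -0.999  0.028] tilt [ 0.018 -0.028 -0.999]
shift tool mm [105.2 210.   -1.4] turn about tool x (down) deg -0.0 q7 -0.29 F [0.8 0.2 0.3] gap 0.0503
green {'c': (634, 17), 'wh': (48, 62), 'a': 88.6, 'px': array([261.9, 159.3]), 'area': 201.5}
red {'c': (634, -43), 'wh': (51, 64), 'a': 88.6, 'px': array([284.8, 159.5]), 'area': 231.5}
blue {'c': (629, -94), 'wh': (43, 62), 'a': 88.6, 'px': array([303.9, 164.5]), 'area': 145.5}
tray {'c': (627, -37), 'wh': (406, 102), 'a': 88.6, 'px': array([285.9, 165.8]), 'area': 2721.5}
```

View pics/f.png

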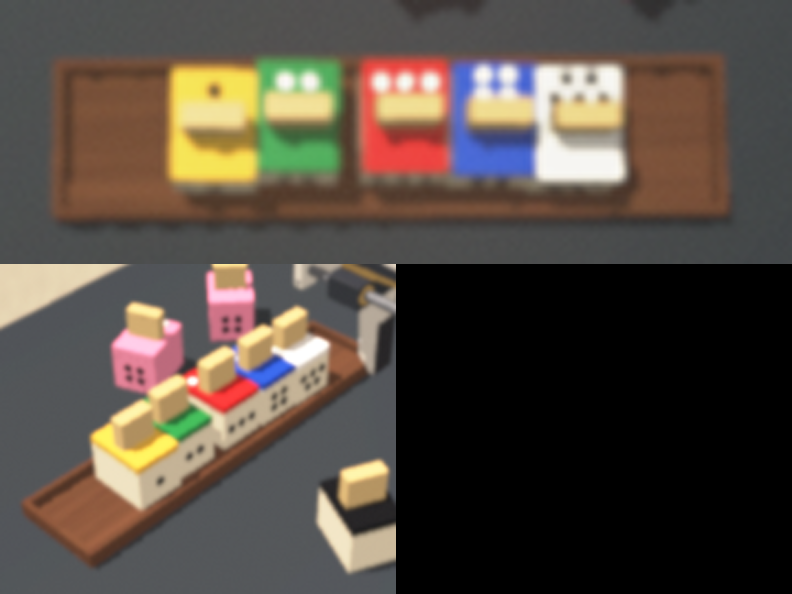

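The final view shows all five tins in order and level. Red is upright at 634,-43 mm, with gaps of about 12 mm to green and 3 mm to blue, and its handle top is in line with its neighbours'. The arm is clear.

```bash
python3 -c "
from plant import *
print(job_done())"
```

```text
the job is handed in; nothing more can be done
None
```

The three-dot tin is back in its place between the two- and four-dot tins, and I handed the job in with about 15 s used of the 54 s allowed. The interface gave no verdict, so everything below comes from my own camera checks.

- **Sliding apart:** I dragged the four-dot tin right and the two-dot tin left by their handles, about 32 mm each. The one- and five-dot tins moved along with them, and the centres ended about 113 mm apart.
- **Placing:** I gripped the three-dot tin by its handle, turned it square and lowered it into the gap. Then I released it and backed the arm away.
- **Position:** The three-dot tin is square with the tray to within about 1° and about 7 mm off the tray's centre line in x. The gaps are about 12 mm to the two-dot tin and 3 mm to the four-dot tin.
- **Height:** I judged this only by eye. Its handle top lines up with its neighbours' in the side view, so it looks seated on the tray floor.
- **Disagreement:** The wrist force showed no clear contact while I lowered the tin. I went by height and pictures instead, so it may have dropped a millimetre or two on release.

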